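Close and hasp the specimen transport box

TASK

The sample tubes are packed in the white transport box for the courier. Lower its lid gently, without slamming it, until it is fully shut, then swing the steel hasp on the lid's front down over the staple until it lies flat against the front of the box, and let go. Leave the other things on the bench where they are.

Things in the scene. Friction and masses are not known exactly. Their poses are not given: they have to be found in the camera images.
- box: Insulated white specimen transport box, heavy and firm on its rubber feet (it does not slide). Origin: centre of the underside. Its +x points out of the front (the side with staple and hasp), y along its width, z up. Body 180 mm deep (x), 280 mm wide (y), 120 mm high; 148 mm high with the lid shut. Black carrying handles stand out 28 mm from the two ends, 85 mm up.
- lid_hinge (a point): Middle of the lid's hinge line, which runs along the box's y on the rear top edge of the body (x = -90 mm, z = 120 mm from the box's origin). Axes as the box's.
- lid (a joint): Lid angle in rad: 0 fully shut, positive open (at most 1.45, almost upright). Flat rigid slab 28 mm thick, 182 mm from hinge line to front edge, 284 mm wide, its underside in line with the hinge line. A stiff friction stay keeps it at whatever angle it is left: about 1 to 4 N near its front edge moves it, all the way down to shut.
- lid_edge (a point): Middle of the top front edge of the lid (outer face), moving with it; x runs along the lid from hinge to front edge, y along the box's width, z out of the lid's outer (top) face.
- hasp (a joint): Hasp angle in rad relative to the lid: 0 closed (with the lid shut, the strap hangs flat down the front of the box, the staple standing out through its slot), pi/2 straight out from the lid's front, more = raised further, up to 2.7. The hinge is stiff: the hasp stays where it is left; about 1 to 2 N moves it.
- hasp_hinge (a point): Middle of the hasp's hinge knuckle (9 mm thick, 50 mm long along y), 5 mm out from the lid's front face, 6 mm above the lid's underside: with the lid shut 97 mm in front of the box's origin and 126 mm up. Axes turn with the hasp: -z along the strap to its free end, +x out of the strap's outer face (away from the box when closed, uppermost when straight out).
- hasp_end (a point): Middle of the free end of the hasp's strap, 72 mm from the hinge. The strap is flat steel 50 mm wide, 4 mm thick and 74 mm long, with a slot 12 mm wide and 22 mm long in its middle, 36 to 58 mm from the hinge; plain steel above the slot, and 19 mm wide on either side of it.
- staple (a point): Outermost point of the staple, a steel wire loop 5 mm thick and 18 mm tall, fixed on the box's front wall at the middle of its width, 79 mm above the bench, reaching 18 mm out from the wall. With the hasp closed it stands about 10 mm out of the strap. Its axes are those of the box.
- gel_bottle: Bystander: clear pump bottle of hand gel, 68 mm across, 190 mm tall; origin under its centre.
- spray_bottle: Bystander: white round bottle, 52 mm across, 165 mm tall; origin under its centre.
- kit_carton: Bystander: open white test-kit carton 75 x 190 x 42 mm with a raised flap to 90 mm; origin under its centre.
- tube_rack: Bystander: grey rack of capped tubes, 75 x 160 mm, 80 mm tall; origin under its centre.

How it is judged (in metres and radians):
On the way, in this order (a step that is already met when the one before it is completed fails the run):
1. the lid is fully shut, before the hasp goes over the staple (value of joint lid below 0.03 rad), for 0.2 s.
2. the hasp is down over the staple with the lid shut (value of joint lid below 0.03 rad and value of joint hasp below 0.14 rad), for 0.2 s.
At the end, for the whole second after the job is handed in: The lid is fully shut (within 0.03 rad, about 5 mm at its front edge) and the hasp lies over the staple against the front of the box (within 0.14 rad, about 10 mm at its free end), both at rest (all of step 2 and velocity of joint lid between -0.05 and 0.05 rad/s and velocity of joint hasp between -0.1 and 0.1 rad/s); the robot touches nothing.
It fails at once if the lid is slammed (closing faster than 3 rad/s, about 0.5 m/s at its front edge) (velocity of joint lid below -3 rad/s).
It fails at once if a bystander is moved more than 30 mm or knocked over (distance of any of gel_bottle, spray_bottle, kit_carton, tube_rack from where it was at the start of the episode above 0.03 m or angle between any of gel_bottle, spray_bottle, kit_carton, tube_rack's own z axis and vertical above 0.5 rad).
It also fails if it takes over 45 s, if anything falls off the work surface, if the arm or the gripper's body presses on something with over 40 N, if the wrist force passes 120 N, or if a joint passes its speed limit or range.

ROBOT

A 6-joint arm with a two-finger parallel gripper is mounted at the origin on the work surface. World frame = base frame: x ahead of the robot, y to its left, z up, the work surface at z = 0. Lengths are in m, angles in degrees, forces in N, time in s.
With the tool pointing down it reaches from about 0.35 to 0.85 m from the base axis. Payload 8.1 kg.
Tool frame: the origin (TCP) lies midway between the tips of the shut fingers; the grasp point (between the pads) lies 19 mm behind it (ctrl.grasp_offset is the distance from the TCP to the grasp point, in m); z points along the fingers, y is the line along which they close (so a half turn about z gives the same grasp; the last joint's range is limited). The gripper opens to 93 mm and grips with 3 to 60 N. Pads are 15 mm wide; open, the fingers measure 128 mm over their backs; the gripper's body (75 mm by 188 mm) begins 65 mm behind the grasp point.
Start: joints at [-68.663, 7.471, 85.268, -0, 87.261, -4.893], TCP at [0.265, -0.538, 0.197] pointing down, gripper open.
Joint ranges: [-169.43, 169.43], [-51.17, 129.36], [1.28, 143.12], [-76.62, 256.62], [0, 156.53], [-152.29, 152.29]. Speed limits (degrees/s): [136.94, 136.94, 159.86, 180, 180, 180].

INTERFACE

Orientations are given as [roll, pitch, yaw] about the fixed x, y, z axes, in that order (R = Rz(yaw) Ry(pitch) Rx(roll)).
In Python, from bench import status, viewer, ticket, ctrl gives the robot as it stands. The module is installed in compiled form; this text tells all that it offers.
- The arm moves only by the shell command python3 -m jog 'ROWS' [FORCE]. ROWS is JSON, a list of rows, each a list of 7 numbers: the shift along the world's x, y, z in mm, then the turn, a rotation vector about the world's x, y, z in degrees, then the opening, from 0 (shut) to 1 (fully open). In form: [[x, y, z, wx, wy, wz, gripper], ...]. A call has 1 to 20 rows; each row shifts and turns the commanded pose from where the row before left it; what a row does not reach is not made up. A row lasts 1/10 s, in which the tool goes at most 50 mm and 8.59 degrees, less where a joint would pass 70% of its speed; a pose out of reach is approached as far as the arm can. A call is refused whole if a number of a shift passes 50 or a number of a turn 8.59, either way. A call with a gripper value outside its range is refused whole. The fingers move at their own pace and stop on an object; FORCE is the grip in N (left out, the last holds). Time passes only in rows, so rows that do not move let the fingers close. It gives the time, the measured TCP pose, the force, the opening and the grip force at its end, in the units of the state.
- status.read_state(): the state, without advancing time (a new reading comes with each control period).
- viewer.capture(name): name is "scene" or "top" or "wrist"; returns a dict with "img" (400x640x3 uint8, red, green, blue), "depth" (400x640 float32, m along the optical axis (not along the pixel's ray), 0 where there is no reading), "fx", "fy", "cx", "cy" (pixels), "dist_coeffs" ([k1, k2, p1, p2, k3] as OpenCV has them; the pictures are not rectified), "R" (3x3) and "t" (3): a world point X has camera coordinates R X + t; the wrist camera has in their place "hand_eye" (4x4, takes a point from camera to tool coordinates, whose origin is the TCP and whose axes are the flange's). Camera axes: x right, y down, z forward; pixel columns grow to the right and rows downward; lengths in m; the calibration is good to about 2 mm. A picture is of the moment at which its call begins: read the wrist's pose just before it.
- ticket.hand_in(): hands the job in; it is judged then, once.
The state is a dict: "time": time; "qpos": joint angles; "joint_vel": joint speeds; "joint_efforts": joint torques, N m; "tool_pos": TCP position; "tool_rot": TCP orientation; "force": force on the tool from outside, world axes, zero at the start; "ft_torque": the same for the moment, N m; "finger_gap": finger opening in m; "finger_force": force on a finger pad.
Only numpy, scipy, OpenCV 4.12 (cv2) and the standard library are available. Lean on these libraries where they do the work, as an engineer would, in place of code of your own. Each camera call takes 0.05 s, during which the arm holds its last target. There are 200 camera calls.

## Working session

There is one attempt and no reset: what is moved stays moved. The work goes in short steps, Python scripts to look and compute and a shell command to move; the robot and the scene stay as the last step left them, time stands still between calls to the robot, and variables do not carry over. Pictures are saved under pics/ and viewed, at most 13 in all, crops included, and the job is handed in when it is done.

```bash
mkdir -p pics
cat > h.py <<'E'
import numpy as np, cv2
from bench import status, viewer
def cap(n,f=None):
    c=viewer.capture(n)
    if f: cv2.imwrite('pics/'+f,c['img'][:,:,::-1])
    return c
def cloud(c):
    h,w=c['depth'].shape
    u,v=np.meshgrid(np.arange(w),np.arange(h))
    K=np.array([[c['fx'],0,c['cx']],[0,c['fy'],c['cy']],[0,0,1]])
    p=cv2.undistortPoints(np.stack([u,v],-1).reshape(-1,1,2).astype(np.float64),K,np.array(c['dist_coeffs'],float)).reshape(h,w,2)
    P=np.dstack([p,np.ones((h,w))])*c['depth'][...,None]
    X=(P-np.array(c['t']))@np.array(c['R'])
    X[c['depth']<=0]=np.nan
    return X
E
python3 - <<'E'
from h import *
print(status.read_state())
for n in('scene','top'):
    c=cap(n,n+'0.png'); X=cloud(c); np.save(n+'0.npy',X)
    print(n,-np.array(c['R']).T@c['t'],c['fx'])
E
```

```text
{'time': 0.0, 'qpos': array([-6.86611872e+01,  7.51666614e+00,  8.53303487e+01, -1.30984935e-03,
        8.72605092e+01, -4.89149829e+00]), 'joint_vel': array([ 0.00687397,  0.04762718, -0.03077172, -0.05249838, -0.04376345,
       -0.04035038]), 'joint_efforts': array([-3.39630378e-05, -5.59845722e+01, -4.91756201e+01,  7.65993074e-02,
        3.53596034e-02, -1.24546500e-04]), 'tool_pos': array([ 0.26498897, -0.53762375,  0.19576099]), 'tool_rot': array([-1.79892756e+02, -7.86499748e-03,  2.62303676e+01]), 'force': array([0.53849978, 0.588888  , 0.27814256]), 'ft_torque': array([-0.01992366, -0.02025125,  0.0207222 ]), 'finger_force': 0.0, 'finger_gap': 0.09323286167960168}
scene [ 1.23276334 -0.38205925  1.35824478] 427.71361361211154
top [ 0.4313994  -0.02904539  1.50068555] 389.05489720839927
```

View pics/scene0.png

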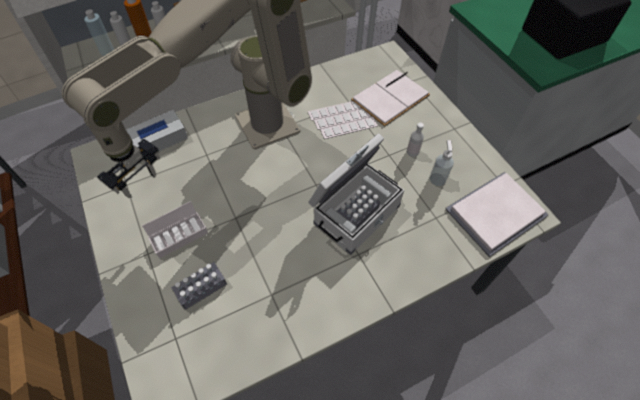

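View pics/top0.png

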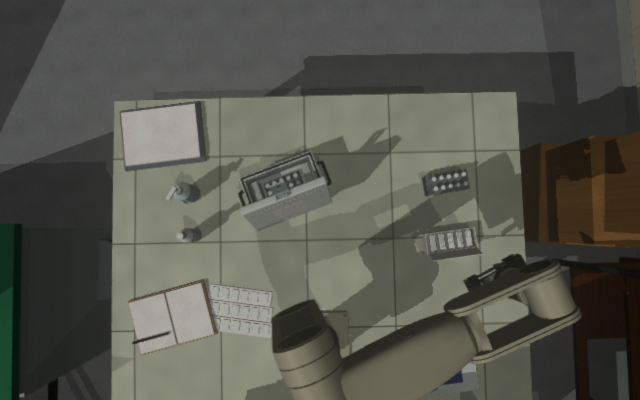

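The top view shows the box at about (285,188), its front facing away from the robot. The lid is nearly upright on the robot's side, and the two bottles are near (180,190) and (187,236). Next I'll measure the box from depth.

Run:
```python
from h import *
X=np.load('top0.npy')
sub=X[140:240,225:345].reshape(-1,3); z=sub[:,2]
for lo,hi in((.105,.13),(.17,.4)):
    m=(z>lo)&(z<hi); q=sub[m]; print(lo,m.sum(),q.min(0),q.max(0))
    r=cv2.minAreaRect((q[:,:2]*1000).astype(np.float32)); print(r, cv2.boxPoints(r))
# lid outer face plane
S=np.load('scene0.npy'); 
for n,A in(('top',X[140:240,225:345]),('scene',S[120:260,300:420])):
    q=A.reshape(-1,3); q=q[(q[:,2]>.16)&(q[:,2]<.4)]
    print(n,len(q),q[q[:,2].argmax()],q.min(0),q.max(0))
    for zz in np.arange(.16,.34,.02):
        s=q[abs(q[:,2]-zz)<.01]
        if len(s): print(round(zz,2),len(s),s.min(0).round(3),s.max(0).round(3))
for nm,(a,b,c,d) in dict(gel=(170,210,160,200),spray=(222,250,172,205)).items():
    q=X[a:b,c:d].reshape(-1,3);q=q[q[:,2]>.05];print(nm,len(q),q.mean(0),q.min(0),q.max(0))
a=cv2.imread('pics/scene0.png')[120:260,290:430];b=cv2.imread('pics/top0.png')[130:245,220:350]
cv2.imwrite('pics/c0.png',np.hstack([cv2.resize(a,(400,400),interpolation=2),cv2.resize(b,(400,400),interpolation=2)]))
```

```text
0.105 783 [ 0.42778175 -0.05290896  0.10503507] [0.7067601  0.27540468 0.12924342]
((566.541748046875, 112.92875671386719), (205.11473083496094, 280.4089050292969), 19.88950538635254) [[422.40326  209.87932 ]
 [517.8005   -53.803333]
 [710.68024   15.978195]
 [615.283    279.66086 ]]
0.17 2325 [ 0.43825703 -0.04909179  0.17017678] [0.58948364 0.23659413 0.37401673]
((521.3358154296875, 96.2955093383789), (90.3098373413086, 283.51190185546875), 19.489370346069336) [[431.47382  214.8642  ]
 [526.06244  -52.403435]
 [611.1978   -22.273178]
 [516.6092   244.99445 ]]
top 2412 [0.56382574 0.101467   0.37401673] [ 0.43159392 -0.04909179  0.16021292] [0.58948364 0.23659413 0.37401673]
0.16 87 [ 0.432 -0.049  0.16 ] [0.529 0.213 0.17 ]
0.18 195 [ 0.438 -0.049  0.17 ] [0.532 0.214 0.19 ]
0.2 202 [ 0.442 -0.046  0.19 ] [0.543 0.217 0.21 ]
0.22 214 [ 0.448 -0.042  0.21 ] [0.548 0.219 0.23 ]
0.24 207 [ 0.455 -0.042  0.23 ] [0.554 0.222 0.25 ]
0.26 251 [ 0.461 -0.039  0.25 ] [0.587 0.224 0.27 ]
0.28 273 [ 0.467 -0.036  0.27 ] [0.578 0.226 0.29 ]
0.3 831 [ 0.473 -0.036  0.29 ] [0.589 0.237 0.309]
0.32 46 [0.538 0.083 0.31 ] [0.557 0.129 0.33 ]
scene 1380 [0.55256024 0.12531599 0.37351523] [ 0.39576744 -0.05361355  0.16010573] [0.58765738 0.47239048 0.37351523]
0.16 33 [ 0.396 -0.053  0.16 ] [0.552 0.472 0.17 ]
0.18 74 [ 0.399 -0.054  0.17 ] [0.556 0.471 0.19 ]
0.2 68 [ 0.495 -0.049  0.19 ] [0.564 0.186 0.21 ]
0.22 72 [ 0.494 -0.049  0.21 ] [0.57  0.202 0.23 ]
0.24 76 [ 0.496 -0.044  0.23 ] [0.576 0.21  0.25 ]
0.26 157 [ 0.488 -0.042  0.25 ] [0.585 0.228 0.27 ]
0.28 225 [ 0.497 -0.04   0.27 ] [0.586 0.224 0.29 ]
0.3 595 [ 0.473 -0.039  0.29 ] [0.588 0.235 0.31 ]
0.32 13 [0.537 0.081 0.31 ] [0.555 0.127 0.329]
gel 437 [0.56579053 0.47393995 0.12933673] [0.53240802 0.44955009 0.05088732] [0.60262033 0.51308804 0.19636897]
spray 240 [0.41300849 0.4595014  0.1136831 ] [0.38666628 0.44266412 0.05040694] [0.43701021 0.48785372 0.16873121]
```

View pics/c0.png

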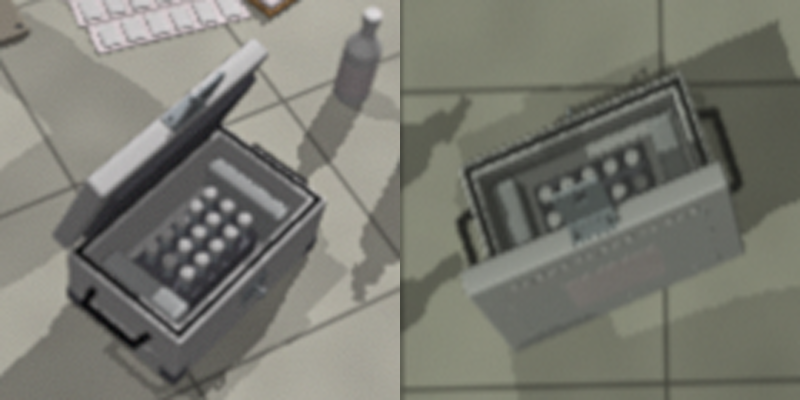

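Box yaw is about 19.6° with its origin near (0.578, 0.118). The lid is at about 1.27 rad, and the hasp sticks straight out from the lid, with its tip at z=0.374. Next I'll work out the waypoints.

```bash
cat > w.py <<'E'
import numpy as np
o=np.array([.578,.1176]);a=np.radians(19.6);ex=np.array([np.cos(a),np.sin(a)]);ey=np.array([-ex[1],ex[0]])
W=lambda x,y,z:np.r_[o+x*ex+y*ey,z]
L=lambda p:np.r_[(p[:2]-o)@ex,(p[:2]-o)@ey,p[2]]
def lid(t,s=.165,y=-.10): return W(-.09+s*np.cos(t)-.028*np.sin(t)-.0075,y,.12+s*np.sin(t)+.028*np.cos(t))
def hasp(f,r=.058,y=.025): return W(.097+r*np.sin(f)+.003*np.cos(f)+.0075,y,.126-r*np.cos(f)+.003*np.sin(f))
E
python3 - <<'E'
from w import *
np.set_printoptions(suppress=True,precision=1)
print('pre',W(-.09-.045,-.10,.288)*1000)
p=None
for n,f,g in(('lid',lid,[1.27,1.1,.95,.8,.65,.5,.35,.2,.1,0,-.02]),('hasp',hasp,[1.7,1.57,1.35,1.1,.85,.6,.4,.2,0])):
    p=None
    for t in g:
        q=f(t)*1000; print(n,t,q,'' if p is None else q-p); p=q
E
python3 -m jog '[[0,0,50,0,0,0,0],[0,0,50,0,0,0,0],[0,0,50,0,0,-3.3,0],[10,40,40,0,0,-3.3,0],[10,45,30,0,0,0,0],[10,48,0,0,0,0,0],[10,48,0,0,0,0,0],[10,48,0,0,0,0,0],[10,48,0,0,0,0,0],[10,48,0,0,0,0,0],[10,48,0,0,0,0,0],[10,48,0,0,0,0,0],[10,48,0,0,0,0,0],[0,0,0,0,0,0,0]]' 10
```

```text
pre [484.4 -21.9 288. ]
lid 1.27 [540.6  -1.9 285.9] 
lid 1.1 [566.7   7.4 279.7] [26.1  9.3 -6.1]
lid 0.95 [588.7  15.2 270.5] [22.   7.8 -9.2]
lid 0.8 [609.1  22.5 257.9] [ 20.4   7.3 -12.6]
lid 0.65 [627.5  29.1 242.1] [ 18.4   6.6 -15.7]
lid 0.5 [643.5  34.8 223.7] [ 16.    5.7 -18.5]
lid 0.35 [656.7  39.5 202.9] [ 13.2   4.7 -20.8]
lid 0.2 [666.8  43.1 180.2] [ 10.1   3.6 -22.7]
lid 0.1 [671.7  44.8 164.3] [  4.9   1.8 -15.9]
lid 0 [675.1  46.  148. ] [  3.4   1.2 -16.3]
lid -0.02 [675.6  46.2 144.7] [ 0.5  0.2 -3.3]
hasp 1.7 [721.9 195.4 136.4] 
hasp 1.57 [722.7 195.7 129. ] [ 0.8  0.3 -7.5]
hasp 1.35 [722.  195.4 116.2] [ -0.7  -0.3 -12.7]
hasp 1.1 [718.  194.  102.4] [ -4.   -1.4 -13.9]
hasp 0.85 [711.  191.5  90. ] [ -7.1  -2.5 -12.4]
hasp 0.6 [701.2 188.   79.8] [ -9.7  -3.5 -10.2]
hasp 0.4 [691.9 184.7  73.7] [-9.3 -3.3 -6.1]
hasp 0.2 [681.7 181.1  69.8] [-10.3  -3.7  -4. ]
hasp 0 [670.9 177.2  68. ] [-10.8  -3.8  -1.8]
time: 1.5
tool_pos: [0.3636, -0.073, 0.4092]
tool_rot: [-179.9, -0.1, 20.2]
force: [-0.2, -0.7, 0.1]
finger_gap: 0.0006
finger_force: 0.0
```

```bash
python3 -m jog '[[30,15,0,0,0,0,0],[30,15,-20,0,0,0,0],[30,11,-40,0,0,0,0],[20,6,-40,0,0,0,0],[10,4,-21,0,0,0,0],[0,0,0,0,0,0,0],[0,0,0,0,0,0,0]]'; python3 -c "
from h import *
cap('scene','s1.png')"
```

```text
time: 2.2
tool_pos: [0.4819, -0.0285, 0.2891]
tool_rot: [-180.0, 0.1, 19.6]
force: [0.5, 0.3, 0.6]
finger_gap: 0.0007
finger_force: 0.0
```

View pics/s1.png

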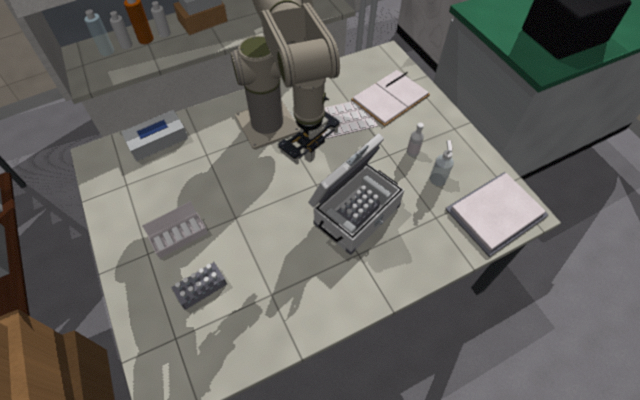

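The gripper is behind the lid at about (310,140), with the long side of its body along the lid, and the lid is free at (350,170). Now I'll push through the arc.

```bash
python3 -m jog '[[20,10,0,0,0,0,0],[20,9,0,0,0,0,0],[18,7,-3,0,0,0,0],[13,5,-3,0,0,0,0],[13,5,-3,0,0,0,0],[11,4,-4,0,0,0,0],[11,4,-5,0,0,0,0],[10,4,-6,0,0,0,0],[10,3,-6,0,0,0,0],[9,3,-8,0,0,0,0],[9,3,-8,0,0,0,0],[8,3,-9,0,0,0,0],[8,3,-9,0,0,0,0],[7,2,-10,0,0,0,0],[6,2,-11,0,0,0,0]]'; python3 -c "
from w import *; from h import *
print(L(status.read_state()['tool_pos']))
X=cloud(cap('scene','s2.png'));Y=X.reshape(-1,3);Y=np.array([L(p) for p in Y[np.isfinite(Y[:,0])] if .4<p[0]<.8 and -.1<p[1]<.35])
m=(abs(Y[:,1]-.1)<.025)&(Y[:,2]>.13)&(abs(Y[:,0])<.1);q=Y[m]
print(len(q),np.polyfit(q[:,0],q[:,2],1),q[:,0].min(),q[:,0].max())"
```

```text
time: 3.75
tool_pos: [0.6556, 0.0394, 0.2026]
tool_rot: [-180.0, 0.0, 19.6]
force: [-0.1, 0.1, 0.9]
finger_gap: 0.0005
finger_force: 0.0
[ 0.04686391 -0.0997383   0.20258816]
2 [-0.5125829   0.25122288] -0.03698526586220058 -0.03475902025485264
```

View pics/s2.png

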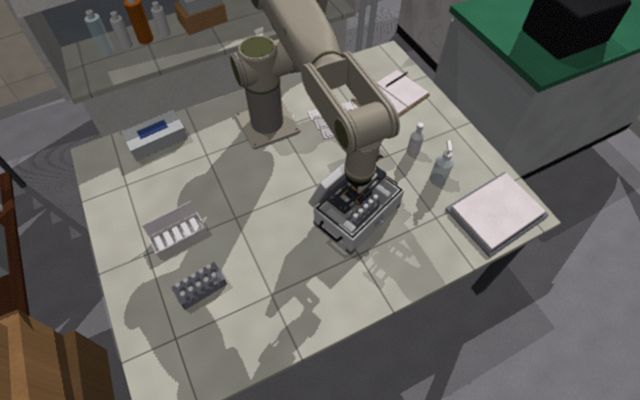

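```bash
python3 -c "
from h import *
a=cv2.imread('pics/s2.png')[140:260,290:430];c=cap('top')['img'][130:250,220:360,::-1]
cv2.imwrite('pics/c2.png',np.hstack([cv2.resize(x,(400,343),interpolation=2) for x in(a,c)]))"
```

```text
(no output)
```

View pics/c2.png

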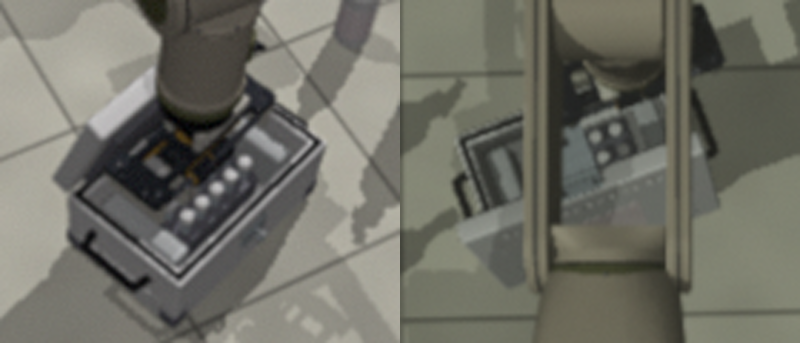

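The lid is still steep, so the fingertip slipped over its front edge and is now above the box interior. I'll measure the lid angle before going back.

```bash
python3 -c "
from w import *; from h import *
np.set_printoptions(suppress=True,precision=3)
for n in('top','scene'):
  X=cloud(cap(n)).reshape(-1,3);X=X[np.isfinite(X[:,0])]
  Y=np.c_[(X[:,:2]-o)@ex,(X[:,:2]-o)@ey,X[:,2]]
  for lo,hi in((.10,.145),(.05,.1),(-.145,-.11)):
    q=Y[(Y[:,1]>lo)&(Y[:,1]<hi)&(Y[:,2]>.14)&(Y[:,2]<.34)&(Y[:,0]>-.15)&(Y[:,0]<.1)]
    print(n,lo,len(q))
    for z in np.arange(.15,.34,.02):
      s=q[abs(q[:,2]-z)<.01]
      if len(s):print('  %.2f'%z,len(s),s[:,0].min().round(3),np.median(s[:,0]).round(3),s[:,0].max().round(3))
"
```

```text
top 0.1 331
  0.15 19 -0.115 -0.11 -0.107
  0.17 25 -0.107 -0.103 -0.099
  0.19 24 -0.101 -0.097 -0.093
  0.21 30 -0.095 -0.09 -0.086
  0.23 30 -0.087 -0.084 -0.079
  0.25 33 -0.081 -0.077 -0.071
  0.27 34 -0.075 -0.07 -0.032
  0.29 119 -0.067 -0.051 -0.036
  0.31 17 -0.059 -0.054 -0.046
top 0.05 161
  0.21 4 -0.093 -0.09 -0.087
  0.23 6 -0.086 -0.084 -0.082
  0.25 12 -0.081 -0.078 -0.075
  0.27 23 -0.075 -0.07 -0.032
  0.29 101 -0.069 -0.05 -0.035
  0.31 15 -0.06 -0.055 -0.046
top -0.145 209
  0.15 19 -0.113 -0.11 -0.106
  0.17 22 -0.107 -0.104 -0.099
  0.19 23 -0.101 -0.096 -0.087
  0.21 16 -0.093 -0.09 -0.087
  0.23 23 -0.088 -0.084 -0.077
  0.25 19 -0.08 -0.076 -0.072
  0.27 15 -0.074 -0.07 -0.066
  0.29 36 -0.067 -0.056 -0.037
  0.31 9 -0.062 -0.055 0.013
  0.33 27 0.012 0.019 0.028
scene 0.1 3
  0.27 2 -0.038 -0.036 -0.035
  0.29 1 -0.04 -0.04 -0.04
scene 0.05 0
scene -0.145 539
  0.15 33 -0.117 -0.091 -0.075
  0.17 35 -0.108 -0.086 -0.066
  0.19 31 -0.1 -0.075 -0.059
  0.21 41 -0.095 -0.069 -0.053
  0.23 37 -0.088 -0.065 0.053
  0.25 47 -0.078 -0.055 0.052
  0.27 55 -0.074 -0.046 0.047
  0.29 93 -0.067 -0.048 0.052
  0.31 43 -0.064 0.031 0.08
  0.33 124 0.009 0.065 0.081
```

```bash
python3 -c "
from w import *; from h import *
X=np.load('top0.npy').reshape(-1,3);X=X[np.isfinite(X[:,0])]
Y=np.c_[(X[:,:2]-o)@ex,(X[:,:2]-o)@ey,X[:,2]]
q=Y[(Y[:,1]>.05)&(Y[:,1]<.145)&(Y[:,2]>.14)&(Y[:,2]<.34)&(Y[:,0]>-.15)&(Y[:,0]<.1)]
for z in np.arange(.15,.34,.02):
      s=q[abs(q[:,2]-z)<.01]
      if len(s):print('  %.2f'%z,len(s),s[:,0].min().round(3),np.median(s[:,0]).round(3),s[:,0].max().round(3))
X=cloud(cap('top')).reshape(-1,3);X=X[np.isfinite(X[:,0])]
Y=np.c_[(X[:,:2]-o)@ex,(X[:,:2]-o)@ey,X[:,2]]
q=Y[(abs(Y[:,1])<.022)&(Y[:,2]>.29)&(Y[:,2]<.4)&(abs(Y[:,0])<.1)]
print(np.c_[q[q[:,2].argsort()][::6]].round(3))
"
```

```text
0.15 52 -0.114 -0.11 -0.106
  0.17 62 -0.109 -0.104 -0.1
  0.19 64 -0.101 -0.097 -0.092
  0.21 58 -0.095 -0.091 -0.086
  0.23 69 -0.09 -0.084 -0.078
  0.25 72 -0.082 -0.078 -0.072
  0.27 85 -0.076 -0.071 -0.031
  0.29 252 -0.07 -0.051 -0.035
  0.31 55 -0.062 -0.056 -0.04
[[-0.063 -0.02   0.29 ]
 [-0.058  0.001  0.294]
 [-0.061 -0.005  0.295]
 [-0.062  0.009  0.297]
 [-0.061  0.012  0.297]
 [-0.061 -0.015  0.298]
 [-0.06   0.005  0.298]
 [-0.059  0.017  0.298]
 [-0.002 -0.017  0.299]
 [-0.052  0.018  0.299]
 [-0.033  0.014  0.299]
 [-0.019  0.009  0.299]
 [-0.058  0.003  0.3  ]
 [-0.054  0.022  0.3  ]
 [-0.038 -0.014  0.3  ]
 [ 0.011 -0.019  0.3  ]
 [ 0.008 -0.018  0.3  ]
 [-0.03  -0.01   0.3  ]
 [-0.048  0.003  0.301]
 [-0.    -0.012  0.301]
 [-0.017 -0.022  0.301]
 [ 0.005 -0.017  0.301]
 [-0.036 -0.001  0.301]
 [-0.054 -0.012  0.301]
 [-0.053  0.008  0.302]
 [-0.023  0.007  0.302]
 [-0.023 -0.01   0.302]
 [-0.022  0.01   0.302]
 [-0.055 -0.008  0.302]
 [-0.049 -0.     0.302]
 [-0.036 -0.008  0.302]
 [ 0.014 -0.01   0.302]
 [-0.051 -0.013  0.302]
 [ 0.008 -0.015  0.303]
 [-0.049  0.01   0.303]
 [-0.026 -0.019  0.303]
 [-0.04  -0.01   0.303]
 [ 0.017 -0.008  0.303]
 [-0.019 -0.008  0.304]
 [-0.032  0.003  0.304]
 [-0.016  0.001  0.304]
 [ 0.    -0.019  0.304]
 [-0.008  0.004  0.305]
 [-0.021 -0.021  0.305]
 [-0.021 -0.011  0.306]
 [-0.037  0.008  0.308]
 [ 0.013 -0.022  0.345]
 [ 0.029 -0.019  0.351]
 [ 0.022 -0.02   0.353]
 [ 0.014 -0.014  0.357]]
```

```bash
python3 -c "
from w import *; from h import *
for f in('top0','scene0'):
  X=np.load(f+'.npy').reshape(-1,3);X=X[np.isfinite(X[:,0])]
  Y=np.c_[(X[:,:2]-o)@ex,(X[:,:2]-o)@ey,X[:,2]]
  q=Y[(abs(Y[:,1])<.035)&(Y[:,2]>.2)&(Y[:,2]<.4)&(Y[:,0]>-.06)&(Y[:,0]<.1)]
  print(f);print(q[q[:,0].argsort()][::8].round(3))
"
```

```text
top0
[[-0.06   0.014  0.298]
 [-0.059  0.027  0.303]
 [-0.058 -0.006  0.298]
 [-0.056  0.016  0.302]
 [-0.056  0.009  0.301]
 [-0.055  0.012  0.304]
 [-0.053 -0.002  0.304]
 [-0.052  0.018  0.301]
 [-0.051  0.028  0.296]
 [-0.05   0.031  0.297]
 [-0.049 -0.007  0.304]
 [-0.048 -0.033  0.296]
 [-0.047 -0.011  0.301]
 [-0.045  0.018  0.302]
 [-0.044  0.012  0.299]
 [-0.043  0.015  0.297]
 [-0.042 -0.016  0.301]
 [-0.041  0.004  0.303]
 [-0.04   0.023  0.301]
 [-0.039  0.009  0.303]
 [-0.038 -0.005  0.307]
 [-0.037  0.015  0.307]
 [-0.036  0.01   0.313]
 [-0.035  0.02   0.309]
 [-0.035  0.006  0.313]
 [-0.033  0.021  0.321]
 [-0.032  0.014  0.318]
 [-0.031  0.01   0.327]
 [-0.03   0.003  0.326]
 [-0.029  0.008  0.332]
 [-0.028  0.013  0.34 ]
 [-0.027  0.007  0.336]
 [-0.026 -0.023  0.341]
 [-0.025  0.005  0.342]
 [-0.024  0.008  0.343]
 [-0.023  0.006  0.353]
 [-0.021  0.002  0.356]
 [-0.021 -0.02   0.358]
 [-0.02  -0.006  0.369]
 [-0.019  0.001  0.361]
 [-0.019 -0.019  0.371]
 [-0.017  0.011  0.373]]
scene0
[[-0.059  0.003  0.305]
 [-0.058 -0.017  0.304]
 [-0.056  0.019  0.303]
 [-0.055 -0.001  0.297]
 [-0.054  0.007  0.3  ]
 [-0.053 -0.014  0.305]
 [-0.052 -0.005  0.299]
 [-0.05  -0.031  0.303]
 [-0.049 -0.021  0.226]
 [-0.047 -0.012  0.304]
 [-0.046  0.01   0.269]
 [-0.044 -0.021  0.274]
 [-0.043  0.032  0.272]
 [-0.042 -0.026  0.3  ]
 [-0.042  0.01   0.272]
 [-0.041 -0.029  0.273]
 [-0.041  0.02   0.27 ]
 [-0.04  -0.013  0.29 ]
 [-0.04  -0.024  0.301]
 [-0.039 -0.034  0.295]
 [-0.039  0.017  0.305]
 [-0.038  0.002  0.268]
 [-0.038  0.012  0.259]
 [-0.037 -0.027  0.301]
 [-0.037 -0.023  0.261]
 [-0.036 -0.011  0.271]
 [-0.036 -0.035  0.268]
 [-0.035 -0.008  0.316]
 [-0.032  0.002  0.324]
 [-0.03  -0.002  0.334]
 [-0.027 -0.025  0.347]
 [-0.024  0.01   0.372]
 [-0.023 -0.017  0.354]
 [-0.022  0.023  0.363]
 [-0.021 -0.007  0.37 ]
 [-0.021  0.017  0.359]
 [-0.019 -0.014  0.373]]
```

The lid hasn't moved. The gripper body passed over and knocked the hasp from raised down to horizontal, about 0.3 rad relative to the lid. I'll grip the strap by its side edges, swing it back up, and then push the lid deeper and further to the side.

```bash
python3 -m jog '[[0,0,40,0,0,0,0],[0,0,50,0,0,0,0],[0,0,50,0,0,0,0.5],[0,0,50,0,0,0,1],[-18,29,7,0,0,0,1],[-18,29,0,0,0,0,1],[-18,29,0,0,0,0,1],[0,0,0,0,0,0,1],[0,0,0,0,0,0,1]]' 8; python3 -c "
from w import *; from h import *
s=status.read_state();c=cap('wrist','w3.png');print(L(s['tool_pos']),s['tool_rot'])
c2=cap('scene');a=c2['img'][120:260,290:430,::-1]
cv2.imwrite('pics/c3.png',np.hstack([cv2.resize(a,(400,400),interpolation=2),cv2.resize(c['img'][:,:,::-1],(400,250)) if 0 else cv2.copyMakeBorder(cv2.resize(c['img'][:,:,::-1],(400,250)),0,150,0,0,0)]))"
```

```text
time: 4.9
tool_pos: [0.6011, 0.1266, 0.4021]
tool_rot: [180.0, -0.1, 19.7]
force: [-0.3, -0.2, -0.5]
finger_gap: 0.0518
finger_force: 0.0
[0.02475086 0.00077671 0.40211357] [ 1.79956222e+02 -1.06114794e-01  1.97102984e+01]
```

View pics/c3.png

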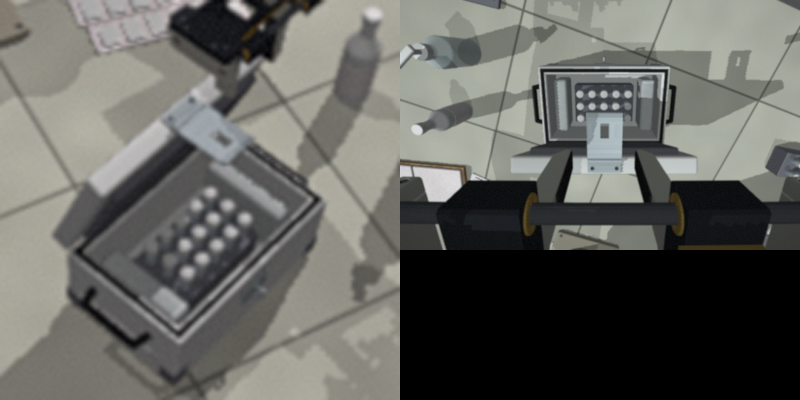

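The strap now sticks out level over the box, at about (215,130) in the scene crop. The fingers are still opening. I'll descend with the strap between them, then close gently.

```bash
python3 -m jog '[[0,0,0,0,0,0,1],[0,0,0,0,0,0,1],[0,0,0,0,0,0,1],[0,0,0,0,0,0,1],[0,0,0,0,0,0,1],[0,0,-40,0,0,0,1],[0,0,-40,0,0,0,1],[0,0,-25,0,0,0,1],[0,0,-15,0,0,0,1],[0,0,-3,0,0,0,1],[0,0,0,0,0,0,1]]' 8; python3 -m jog '[[0,0,0,0,0,0,0.3],[0,0,0,0,0,0,0.3],[0,0,0,0,0,0,0.3],[0,0,0,0,0,0,0.3],[0,0,0,0,0,0,0.3],[0,0,0,0,0,0,0.3],[0,0,0,0,0,0,0.3]]' 10
```

```text
time: 6.1
tool_pos: [0.6015, 0.1263, 0.2786]
tool_rot: [180.0, -0.0, 19.6]
force: [0.5, -0.6, 0.2]
finger_gap: 0.0928
finger_force: 0.0
time: 6.8
tool_pos: [0.6016, 0.1256, 0.2779]
tool_rot: [179.9, -0.0, 19.6]
force: [2.3, -3.7, 0.5]
finger_gap: 0.0499
finger_force: 10.0
```

```bash
python3 -m jog '[[-1,-0.3,11,0,0,0,0.3],[-2.6,-0.9,10,0,0,0,0.3],[-4.3,-1.5,10,0,0,0,0.3],[-5.8,-2.1,9,0,0,0,0.3],[-7.2,-2.5,7.5,0,0,0,0.3],[-8.4,-3,6,0,0,0,0.3],[-9.2,-3.3,4.5,0,0,0,0.3],[-7.8,-2.8,2.3,0,0,0,0.3],[0,0,0,0,0,0,0.3]]'; python3 -m jog '[[0,0,0,0,0,0,1],[0,0,0,0,0,0,1],[0,0,0,0,0,0,1],[0,0,0,0,0,0,1],[0,0,0,0,0,0,1],[0,0,0,0,0,0,1],[0,0,50,0,0,0,1],[0,0,40,0,0,0,0],[0,0,0,0,0,0,0]]'; python3 -c "
from w import *; from h import *
np.set_printoptions(suppress=True,precision=3)
print(L(status.read_state()['tool_pos']))
for n in('scene',):
  X=cloud(cap(n,'s4.png')).reshape(-1,3);X=X[np.isfinite(X[:,0])]
  Y=np.c_[(X[:,:2]-o)@ex,(X[:,:2]-o)@ey,X[:,2]]
  q=Y[(abs(Y[:,1])<.022)&(Y[:,2]>.29)&(Y[:,2]<.42)&(Y[:,0]>-.1)&(Y[:,0]<.05)];print(q[q[:,2].argsort()][::4].round(3))
"
```

```text
time: 7.7
tool_pos: [0.5554, 0.1092, 0.3407]
tool_rot: [179.9, -0.2, 19.6]
force: [4.0, -3.4, 5.9]
finger_gap: 0.0494
finger_force: 10.0
time: 8.6
tool_pos: [0.5562, 0.1101, 0.4352]
tool_rot: [179.9, -0.6, 19.6]
force: [0.2, -0.1, 0.9]
finger_gap: 0.0811
finger_force: 0.0
[-0.023  0.     0.435]
[[-0.041 -0.002  0.29 ]
 [-0.041  0.008  0.291]
 [-0.049 -0.013  0.298]
 [-0.056  0.013  0.299]
 [-0.062  0.001  0.299]
 [-0.049 -0.004  0.3  ]
 [-0.038 -0.022  0.301]
 [-0.039 -0.006  0.301]
 [-0.05  -0.017  0.301]
 [-0.054  0.006  0.302]
 [-0.055  0.022  0.302]
 [-0.057 -0.009  0.303]
 [-0.058  0.001  0.303]
 [-0.062 -0.009  0.303]
 [-0.038  0.007  0.304]
 [-0.055  0.012  0.305]
 [-0.058 -0.008  0.305]
 [-0.052 -0.02   0.307]
 [-0.055 -0.007  0.307]
 [-0.037 -0.013  0.309]
 [-0.035 -0.007  0.315]
 [-0.031  0.001  0.326]
 [-0.025 -0.022  0.342]
 [-0.021 -0.019  0.352]
 [-0.017 -0.015  0.362]
 [-0.019 -0.014  0.364]
 [-0.016 -0.003  0.366]
 [-0.018 -0.001  0.368]
 [-0.019 -0.014  0.369]
 [-0.022 -0.002  0.37 ]
 [-0.02  -0.013  0.371]
 [-0.018 -0.012  0.372]]
```

The hasp is raised again, with its tip at z=0.372. Now I'll go behind the lid, deeper and further sideways, and push in small steps while watching the force.

```bash
python3 -m jog '[[-16,-38,0,0,0,0,0],[-16,-39,0,0,0,0,0],[-16,-39,0,0,0,0,0],[-16,-39,0,0,0,0,0],[0,0,-45,0,0,0,0],[0,0,-45,0,0,0,0],[0,0,-45,0,0,0,0],[0,0,-40,0,0,0,0],[0,0,-10,0,0,0,0],[0,0,0,0,0,0,0]]'; python3 -m jog '[[15,5.4,0,0,0,0,0],[15,5.4,0,0,0,0,0],[10,3.6,0,0,0,0,0],[9.4,3.4,0,0,0,0,0],[9.4,3.4,-1,0,0,0,0],[9.4,3.4,-1,0,0,0,0]]'; python3 -c "
from w import *; from h import *
np.set_printoptions(suppress=True,precision=1)
print(L(status.read_state()['tool_pos'])*1000)
X=cloud(cap('scene')).reshape(-1,3);X=X[np.isfinite(X[:,0])]
Y=np.c_[(X[:,:2]-o)@ex,(X[:,:2]-o)@ey,X[:,2]]*1000
q=Y[(abs(Y[:,1]-80)<50)&(Y[:,2]>260)&(Y[:,2]<320)&(Y[:,0]>-100)&(Y[:,0]<50)];print(np.median(q,0))
g=[1.25,1.1,.95,.8,.65,.5,.35,.2,.1,0,-.02];p=None
for t in g:
  q=lid(t,.13,-.125)*1000;print(t,q,0 if p is None else q-p);p=q
"
```

```text
time: 9.65
tool_pos: [0.4896, -0.0448, 0.2411]
tool_rot: [-179.9, 0.2, 19.6]
force: [-0.4, 0.2, 0.4]
finger_gap: 0.0009
finger_force: 0.0
time: 10.25
tool_pos: [0.5597, -0.0208, 0.2417]
tool_rot: [180.0, 0.0, 19.6]
force: [-2.9, -3.5, 0.3]
finger_gap: 0.0002
finger_force: 1.9
[ -63.7 -124.2  241.7]
[-28.6  82.  290.7]
1.25 [541.7 -28.  252.2] 0
1.1 [560.1 -21.5 248.6] [18.5  6.6 -3.6]
0.95 [577.9 -15.1 242. ] [17.7  6.3 -6.5]
0.8 [594.5  -9.2 232.8] [16.6  5.9 -9.3]
0.65 [609.6  -3.8 221. ] [ 15.1   5.4 -11.8]
0.5 [622.9   0.9 206.9] [ 13.3   4.7 -14.1]
0.35 [634.1   4.9 190.9] [ 11.2   4.  -16. ]
0.2 [642.9   8.  173.3] [  8.8   3.1 -17.6]
0.1 [647.3   9.6 160.8] [  4.4   1.6 -12.4]
0 [650.5  10.7 148. ] [  3.2   1.2 -12.8]
-0.02 [651.1  10.9 145.4] [ 0.5  0.2 -2.6]
```

Contact is good at about 3 N, and the lid is following. I'll continue.

```bash
python3 -m jog '[[9,3.2,-3,0,0,0,0],[9,3.2,-3,0,0,0,0],[8.3,3,-4,0,0,0,0],[8.3,3,-4.5,0,0,0,0],[7.5,2.7,-5,0,0,0,0],[7.5,2.7,-6,0,0,0,0],[6.7,2.4,-6.5,0,0,0,0],[6.7,2.4,-6.5,0,0,0,0]]'; python3 -c "
from w import *; from h import *
np.set_printoptions(suppress=True,precision=1)
print(L(status.read_state()['tool_pos'])*1000)
X=cloud(cap('scene')).reshape(-1,3);X=X[np.isfinite(X[:,0])]
Y=np.c_[(X[:,:2]-o)@ex,(X[:,:2]-o)@ey,X[:,2]]*1000
q=Y[(abs(Y[:,1]-80)<50)&(Y[:,2]>150)&(Y[:,2]<320)&(Y[:,0]>-100)&(Y[:,0]<120)];print(len(q),np.percentile(q,[5,50,95],axis=0))
"
```

```text
time: 11.1
tool_pos: [0.6231, 0.0023, 0.2023]
tool_rot: [180.0, -0.0, 19.6]
force: [-1.3, -1.7, 1.6]
finger_gap: 0.0008
finger_force: 1.0
[   3.8 -123.7  202.3]
643 [[-75.4  37.5 168.9]
 [ 11.   90.9 225.2]
 [ 51.6 126.1 243.7]]
```

```bash
python3 -m jog '[[5.5,2,-7,0,0,0,0],[5,1.8,-7,0,0,0,0],[4.5,1.6,-8,0,0,0,0],[4,1.4,-8,0,0,0,0],[3,1.1,-8,0,0,0,0],[2,0.7,-8,0,0,0,0],[1,0.4,-6,0,0,0,0],[0,0,-3,0,0,0,0],[0,0,0,0,0,0,0]]'; python3 -c "
from w import *; from h import *
np.set_printoptions(suppress=True,precision=1)
print(L(status.read_state()['tool_pos'])*1000)
X=cloud(cap('scene')).reshape(-1,3);X=X[np.isfinite(X[:,0])]
Y=np.c_[(X[:,:2]-o)@ex,(X[:,:2]-o)@ey,X[:,2]]*1000
q=Y[(abs(Y[:,1]-80)<50)&(Y[:,2]>140)&(Y[:,2]<320)&(Y[:,0]>-70)&(Y[:,0]<80)];print(len(q),np.percentile(q,[5,50,95],axis=0),np.polyfit(q[:,0],q[:,2],1))
"
```

```text
time: 12.05
tool_pos: [0.6465, 0.011, 0.1466]
tool_rot: [-180.0, 0.1, 19.6]
force: [-0.2, 0.0, 0.0]
finger_gap: 0.0008
finger_force: 0.0
[  28.7 -123.4  146.6]
761 [[-49.1  38.9 156.3]
 [ 23.8  87.5 167.8]
 [ 75.4 125.6 175.6]] [  0.1 164.3]
```

The lid is at about 0.1 rad, and the real fingertip seems to sit about 13 mm above the reported TCP. I'll keep pressing gently.

```bash
python3 -m jog '[[0,0,-4,0,0,0,0],[0,0,-4,0,0,0,0],[0,0,-3,0,0,0,0]]'; python3 -c "
from w import *; from h import *
np.set_printoptions(suppress=True,precision=2)
c=cap('scene');X=cloud(c).reshape(-1,3);X=X[np.isfinite(X[:,0])]
Y=np.c_[(X[:,:2]-o)@ex,(X[:,:2]-o)@ey,X[:,2]]*1000
q=Y[(abs(Y[:,1]-80)<50)&(Y[:,2]>140)&(Y[:,2]<320)&(Y[:,0]>-70)&(Y[:,0]<80)];print(np.polyfit(q[:,0],q[:,2],1))
t=cap('wrist')
cv2.imwrite('pics/c5.png',np.hstack([cv2.resize(c['img'][120:260,290:430,::-1],(400,400),interpolation=2),cv2.copyMakeBorder(cv2.resize(t['img'][:,:,::-1],(400,250)),0,150,0,0,0)]))"
```

```text
time: 12.4
tool_pos: [0.6473, 0.011, 0.1365]
tool_rot: [180.0, -0.0, 19.6]
force: [0.3, 0.3, 0.7]
finger_gap: 0.0005
finger_force: 0.6
[  0.07 157.21]
```

View pics/c5.png

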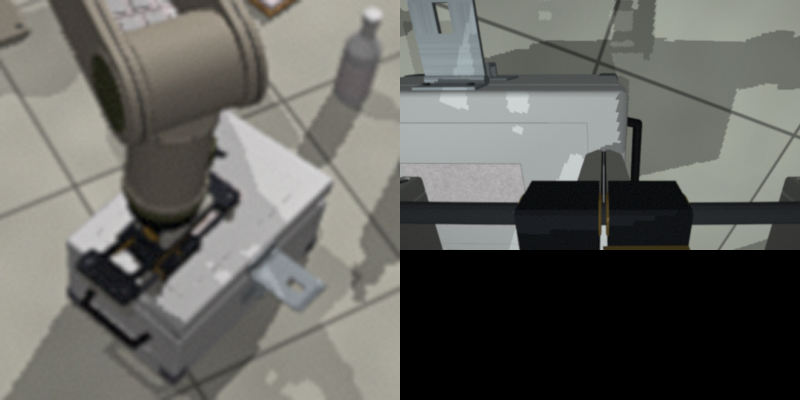

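The lid is nearly down, with the hasp straight out at (290,280). I'll keep lowering until contact is firm.

```bash
python3 -m jog '[[0,0,-3,0,0,0,0],[0,0,-3,0,0,0,0],[0,0,-3,0,0,0,0]]'; python3 -m jog '[[0,0,-2,0,0,0,0],[0,0,-2,0,0,0,0],[0,0,0,0,0,0,0]]'; python3 -c "
from w import *; from h import *
np.set_printoptions(suppress=True,precision=3)
c=cap('scene');X=cloud(c).reshape(-1,3);X=X[np.isfinite(X[:,0])]
Y=np.c_[(X[:,:2]-o)@ex,(X[:,:2]-o)@ey,X[:,2]]*1000
q=Y[(abs(Y[:,1]-80)<50)&(Y[:,2]>140)&(Y[:,2]<320)&(Y[:,0]>-70)&(Y[:,0]<80)];print(np.polyfit(q[:,0],q[:,2],1))"
```

```text
time: 12.8
tool_pos: [0.6473, 0.0111, 0.1275]
tool_rot: [180.0, -0.0, 19.6]
force: [0.7, -0.4, 0.8]
finger_gap: 0.0002
finger_force: 0.6
time: 13.1
tool_pos: [0.6474, 0.0111, 0.1264]
tool_rot: [180.0, -0.1, 19.6]
force: [-9.0, 0.3, 16.8]
finger_gap: 0.0005
finger_force: 8.6
[ -0.004 149.897]
```

The lid is shut under 17 N of press. The real tips end about 20 mm short of the TCP. Now I'll lift, move above the hasp and check step 1 geometry.

```bash
python3 -m jog '[[0,0,25,0,0,0,0],[0,0,45,0,0,0,0],[16.5,44,0,0,0,0,0],[16.5,44,0,0,0,0,0],[16.5,44,0,0,0,0,0],[16.3,44,0,0,0,0,0],[0,0,-30,0,0,0,0],[0,0,-30,0,0,0,0],[0,0,-10,0,0,0,0],[0,0,0,0,0,0,0]]'; python3 -c "
from w import *; from h import *
np.set_printoptions(suppress=True,precision=3)
print(L(status.read_state()['tool_pos'])*1000)
c=cap('scene');X=cloud(c).reshape(-1,3);X=X[np.isfinite(X[:,0])]
Y=np.c_[(X[:,:2]-o)@ex,(X[:,:2]-o)@ey,X[:,2]]*1000
q=Y[(abs(Y[:,1]+80)<50)&(Y[:,2]>140)&(Y[:,2]<160)&(Y[:,0]>-70)&(Y[:,0]<80)];print(len(q),np.polyfit(q[:,0],q[:,2],1))
cv2.imwrite('pics/c6.png',cv2.resize(c['img'][120:260,290:430,::-1],(500,500),interpolation=2))"
```

```text
time: 14.15
tool_pos: [0.711, 0.1865, 0.1205]
tool_rot: [-180.0, 0.3, 19.6]
force: [-0.6, -0.2, -0.2]
finger_gap: 0.0005
finger_force: 0.0
[148.422  20.281 120.455]
1151 [ -0.006 149.536]
```

View pics/c6.png

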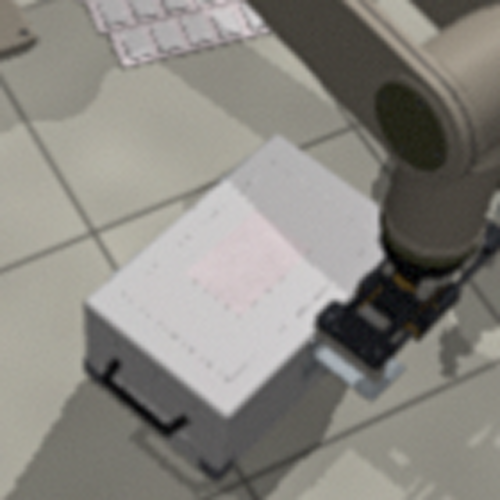

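The lid lies flat and shut, and the gripper is above the hasp at about (360,370). Next I'll push the hasp down, then inward.

```bash
python3 -m jog '[[0,0,-8,0,0,0,0],[0,0,-8,0,0,0,0],[0,0,-8,0,0,0,0],[0,0,-8,0,0,0,0],[0,0,-6,0,0,0,0],[0,0,0,0,0,0,0]]'; python3 -m jog '[[-7,-2.5,0,0,0,0,0],[-7,-2.5,0,0,0,0,0],[-7,-2.5,0,0,0,0,0],[-6,-2.1,0,0,0,0,0],[0,0,0,0,0,0,0]]'; python3 -c "
from w import *; from h import *
print(L(status.read_state()['tool_pos'])*1000)"
```

```text
time: 14.8
tool_pos: [0.7121, 0.1868, 0.0839]
tool_rot: [-180.0, 0.1, 19.6]
force: [-0.3, -0.1, -0.7]
finger_gap: 0.0003
finger_force: 0.0
time: 15.3
tool_pos: [0.6853, 0.1772, 0.0862]
tool_rot: [180.0, -0.0, 19.6]
force: [-0.4, 0.4, -0.5]
finger_gap: 0.0006
finger_force: 0.1
[121.07535527  20.15013565  86.21366365]
```

```bash
python3 -m jog '[[-4,-1.4,-3,0,0,0,0],[-4,-1.4,-3,0,0,0,0],[-3,-1.1,0,0,0,0,0],[0,0,0,0,0,0,0]]'; python3 -m jog '[[-3,-1.1,0,0,0,0,0],[-2,-0.7,0,0,0,0,0],[0,0,0,0,0,0,0]]';python3 -c "
from w import *; from h import *
print(L(status.read_state()['tool_pos'])*1000)"
```

```text
time: 15.7
tool_pos: [0.6742, 0.1733, 0.0789]
tool_rot: [-180.0, 0.1, 19.6]
force: [0.5, 0.0, -0.6]
finger_gap: 0.0004
finger_force: 0.0
time: 16.0
tool_pos: [0.673, 0.1729, 0.0805]
tool_rot: [180.0, -0.4, 19.6]
force: [15.0, 6.0, -6.8]
finger_gap: 0.0006
finger_force: 7.8
[108.03460309  20.19704891  80.5192964 ]
```

Contact is firm at 16 N against the front. I'll hold briefly, retreat, and check.

```bash
python3 -m jog '[[0,0,0,0,0,0,0],[0,0,0,0,0,0,0],[5,1.8,0,0,0,0,0],[20,7,0,0,0,0,0],[20,7,20,0,0,0,0],[0,0,50,0,0,0,0],[0,0,50,0,0,0,0],[-20,-40,50,0,0,0,0],[-20,-50,20,0,0,0,0],[-20,-50,0,0,0,0,0],[-20,-50,0,0,0,0,0],[-20,-50,0,0,0,0,0],[-20,-50,0,0,0,0,0],[0,0,0,0,0,0,0]]'; python3 -c "
from w import *; from h import *
np.set_printoptions(suppress=True,precision=3)
c=cap('scene');X=cloud(c).reshape(-1,3);X=X[np.isfinite(X[:,0])]
Y=np.c_[(X[:,:2]-o)@ex,(X[:,:2]-o)@ey,X[:,2]]*1000
q=Y[(abs(Y[:,1])<120)&(Y[:,2]>140)&(Y[:,2]<160)&(Y[:,0]>-70)&(Y[:,0]<80)];print(len(q),np.polyfit(q[:,0],q[:,2],1))
for nm,m in(('strap',abs(Y[:,1])<24),('wall',(abs(Y[:,1])<100)&(abs(Y[:,1])>32))):
  q=Y[m&(Y[:,2]>50)&(Y[:,2]<125)&(Y[:,0]>80)&(Y[:,0]<140)]
  for z in range(55,125,10):
    s=q[abs(q[:,2]-z)<5]; print(nm,z,len(s),np.percentile(s[:,0],[10,50,90]) if len(s) else '')
cv2.imwrite('pics/c7.png',cv2.resize(c['img'][120:260,290:430,::-1],(560,560),interpolation=2))"
```

```text
time: 17.4
tool_pos: [0.6062, -0.0773, 0.2545]
tool_rot: [179.9, 0.1, 19.3]
force: [0.7, 0.3, 0.7]
finger_gap: 0.0002
finger_force: 0.0
2573 [ -0.002 150.471]
strap 55 17 [ 85.174 101.718 104.064]
strap 65 17 [ 93.272 100.241 102.73 ]
strap 75 17 [ 96.873  98.975 100.463]
strap 85 12 [ 96.405  97.772 100.868]
strap 95 18 [84.888 96.803 98.372]
strap 105 18 [88.984 95.679 97.004]
strap 115 15 [94.083 94.986 96.344]
wall 55 22 [83.869 84.592 85.536]
wall 65 21 [83.512 84.878 85.945]
wall 75 26 [83.82  84.693 85.696]
wall 85 26 [83.567 84.737 85.679]
wall 95 24 [84.145 84.753 85.52 ]
wall 105 26 [83.936 84.784 86.05 ]
wall 115 28 [83.959 84.885 85.61 ]
```

View pics/c7.png

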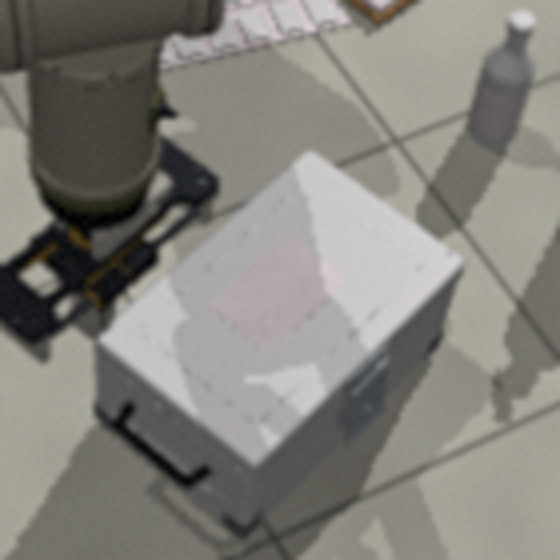

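The strap is at about 0.11 rad, which is inside the limit but only just. I'll press again lower on the strap, beside the slot, with the tool tilted 30° so the gripper body clears the lid.

```bash
python3 -m jog '[[14,44,0,0,0,0,0],[14,44,0,0,0,0,0],[14,44,0,0,0,0,0],[14,44,0,0,0,0,0],[15,44,0,0,0,0,0],[14,45,0,0,0,0,0],[5,2,0,-2.5,7.07,0,0],[5,2,0,-2.5,7.07,0,0],[0,0,0,-2.5,7.07,0,0],[0,0,0,-2.5,7.07,0,0],[0,0,-30,0,0,0,0],[0,0,-40,0,0,0,0],[0,0,-25,0,0,0,0],[0,0,0,0,0,0,0]]';python3 -c "
from w import *; from h import *
print(L(status.read_state()['tool_pos'])*1000,status.read_state()['qpos'])"
```

```text
time: 18.85
tool_pos: [0.7018, 0.1969, 0.1541]
tool_rot: [-179.9, 19.2, 19.9]
force: [0.4, -0.1, -0.5]
finger_gap: 0.001
finger_force: 0.0
[143.22725142  33.19500951 154.05677268] [ 12.86358915  54.85200527  28.75060723  -2.45933609 115.48493244
  82.29333128]
```

```bash
python3 -m jog '[[0,0,0,-1.3,3.6,0,0],[0,0,0,-1.3,3.6,0,0],[0,0,0,-1.2,3.4,0,0],[1,-5,-25,0,0,0,0],[0,0,-25,0,0,0,0],[0,0,-25,0,0,0,0],[0,0,-20,0,0,0,0],[0,0,0,0,0,0,0]]';python3 -c "
from w import *; from h import *
print(L(status.read_state()['tool_pos'])*1000)
cv2.imwrite('pics/c8.png',cv2.resize(cap('scene')['img'][120:260,290:430,::-1],(560,560),interpolation=2))"
```

```text
time: 19.65
tool_pos: [0.6915, 0.1875, 0.0612]
tool_rot: [180.0, 28.2, 19.9]
force: [0.4, -0.7, -1.2]
finger_gap: 0.0002
finger_force: 0.0
[130.33423302  27.7907747   61.16396952]
```

View pics/c8.png

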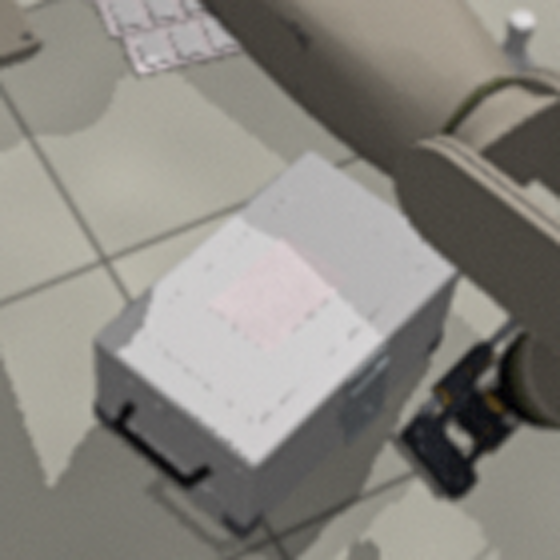

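The gripper is in front of the box, clear of the staple. Now I'll push inward.

```bash
python3 -m jog '[[-7,-2.5,0,0,0,0,0],[-7,-2.5,0,0,0,0,0],[-5,-1.8,0,0,0,0,0],[-4,-1.4,0,0,0,0,0],[0,0,0,0,0,0,0]]';python3 -m jog '[[-3,-1.1,0,0,0,0,0],[-3,-1.1,0,0,0,0,0],[0,0,0,0,0,0,0]]'
```

```text
time: 20.2
tool_pos: [0.6712, 0.1793, 0.0667]
tool_rot: [179.9, 27.8, 19.8]
force: [0.1, 0.3, 0.1]
finger_gap: 0.0004
finger_force: 0.0
time: 20.5
tool_pos: [0.664, 0.1765, 0.0635]
tool_rot: [179.9, 28.0, 19.8]
force: [-0.2, -1.1, -0.6]
finger_gap: 0.0005
finger_force: 0.0
```

```bash
python3 -m jog '[[-3,-1.1,0,0,0,0,0],[-2,-0.7,0,0,0,0,0],[0,0,0,0,0,0,0]]';python3 -m jog '[[-2,-0.7,0,0,0,0,0],[-2,-0.7,0,0,0,0,0],[0,0,0,0,0,0,0]]'
```

```text
time: 20.8
tool_pos: [0.6588, 0.1747, 0.0629]
tool_rot: [180.0, 28.0, 19.8]
force: [0.4, 0.0, -1.0]
finger_gap: 0.0004
finger_force: 0.3
time: 21.1
tool_pos: [0.6569, 0.174, 0.063]
tool_rot: [179.9, 27.7, 19.8]
force: [9.5, 3.9, -3.3]
finger_gap: 0.0003
finger_force: 5.4
```

Contact is now firm at 10 N against the wall. I'll back off and check.

```bash
python3 -m jog '[[-1,-0.4,0,0,0,0,0],[0,0,0,0,0,0,0],[0,0,0,0,0,0,0],[6,2,0,0,0,0,0],[20,7,0,0,0,0,0],[15,5,20,0,0,0,0],[0,0,40,0,0,0,0],[0,0,50,1.2,-3.5,0,0],[0,0,50,1.2,-3.5,0,0],[-20,-40,40,0,0,0,0],[-20,-50,0,0,0,0,0],[-20,-50,0,0,0,0,0],[-20,-50,0,0,0,0,0],[-20,-50,0,0,0,0,0],[-20,-50,0,0,0,0,0],[0,0,0,0,0,0,0],[0,0,0,0,0,0,0]]'; python3 -c "
from w import *; from h import *
np.set_printoptions(suppress=True,precision=3)
c=cap('scene');X=cloud(c).reshape(-1,3);X=X[np.isfinite(X[:,0])]
Y=np.c_[(X[:,:2]-o)@ex,(X[:,:2]-o)@ey,X[:,2]]*1000
q=Y[(abs(Y[:,1])<120)&(Y[:,2]>140)&(Y[:,2]<160)&(Y[:,0]>-70)&(Y[:,0]<80)];print(len(q),np.polyfit(q[:,0],q[:,2],1))
q=Y[(abs(Y[:,1])<24)&(Y[:,2]>50)&(Y[:,2]<125)&(Y[:,0]>80)&(Y[:,0]<140)]
for z in range(55,125,10):
    s=q[abs(q[:,2]-z)<5]; print(z,len(s),np.percentile(s[:,0],[10,50,90]) if len(s) else '')
T=cloud(cap('top'));T0=np.load('top0.npy')
for nm,(a,b,e,d) in dict(gel=(170,210,160,200),spray=(222,250,172,205),rack=(165,200,418,475),carton=(222,265,412,485)).items():
  r=[]
  for A in(T0,T):
    p=A[a:b,e:d].reshape(-1,3);p=p[p[:,2]>.03];r.append(np.median(p,0))
  print(nm,*r)
"
```

```text
time: 22.8
tool_pos: [0.5848, -0.0797, 0.2568]
tool_rot: [179.8, 20.6, 19.6]
force: [0.2, 0.6, 0.6]
finger_gap: 0.0005
finger_force: 0.0
2582 [  0.001 150.373]
55 11 [84.637 94.582 96.996]
65 9 [94.046 94.904 97.491]
75 13 [91.602 93.603 95.731]
85 14 [ 89.048  93.825 101.914]
95 12 [88.105 93.955 94.873]
105 10 [92.239 94.668 95.09 ]
115 8 [88.2   93.662 94.905]
gel [0.564 0.472 0.122] [0.564 0.472 0.123]
spray [0.413 0.458 0.109] [0.413 0.458 0.109]
rack [ 0.589 -0.486  0.052] [ 0.589 -0.486  0.051]
carton [ 0.346 -0.502  0.04 ] [ 0.346 -0.502  0.04 ]
```

The strap is flat, the lid is shut, the bystanders haven't moved, and the robot is clear.

```bash
python3 -c "
from bench import ticket
print(ticket.hand_in())"
```

```text
the job is handed in; nothing more can be done
None
```

The job is handed in (no verdict came back): the lid is fully shut, the hasp lies flat over the staple, the bystanders haven't moved and the arm is clear; my first pass missed the lid and knocked the hasp down, so I swung it back up before closing.

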